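Set the spindle-trimming jig three turns off zero and load the spindle

TASK

Set the trimming jig for the brass spindle that lies in its V groove. The crank has no scale, so first find zero by feel: wind it clockwise (seen from above) until the stop comes up solid against the end of the V bed, then wind it back anticlockwise exactly three full turns. Then slide the spindle gently along the groove until its end rests against the stop, let go, and leave the things round the jig where they are.

Things in the scene. Friction and masses are not known exactly. Their poses are not given: they have to be found in the camera images.
- jig: Fixed trimming jig. Origin: centre of the underside of its 290 x 80 mm base plate (top 13 mm up); x axis along the groove from the loading end to the crank end, z up. From -x to +x: steel V bed; dark sliding stop (face 34 mm wide, top 62 mm above the bench), moved along x by a screw; grey gearbox 58 x 60 mm, top 57 mm, with the crank on top.
- crank_axis (a point): Fixed point on the crank's vertical axis, at handle mid-height (106 mm above the bench). Clockwise from above moves the stop towards the bed, anticlockwise away, 1.5 mm a turn. At the start it is 0.4 to 1.4 turns from zero. The arm is clamped to its shaft at any angle, so the handle's bearing at zero is not known. Turning takes about 1.5 N at the handle; it stays where left; at zero it blocks hard.
- crank_grip (a point): Centre of the crank's upright black handle, 38 mm from the crank axis: a cylinder 20 mm across, 45 mm tall (83.5 to 128.5 mm above the bench) that spins freely on its pin, so the hand need not turn while cranking. Crank arm and hub below it reach up to 80.5 mm above the bench, the hub's end nut to 84 mm.
- bed_end (a point): On the V bed's end face towards the stop, mid-groove, at the height of the spindle's axis (50 mm above the bench); x axis along the groove to the stop, z up. The bed is 105 mm long (along -x from here), 36 mm wide, top 50 mm above the bench; its 90-degree V groove is 14 mm wide, 7 mm deep.
- spindle_center (a point): Middle of the loose brass spindle, a plain rod 10 mm across, 125 mm long, about 80 g, lying in the V groove: axis 50 mm above the bench, upper half proud of the bed. Its x axis points along it to the stop. Its tail end (62.5 mm from here along -x) overhangs the loading end of the bed by 30 to 50 mm with free space below and behind, so it can be pushed from behind.
- spindle_tip (a point): Centre of the spindle's end face that is to meet the stop. At the start it lies 10 to 30 mm short of the bed's end.

How it is judged:
By the outcome, as a careful person would: the job done as asked, in the order asked, and still so for the second after the job is handed in, with the robot touching nothing.
It also fails if it takes over 72 s, if anything falls off the work surface, if the arm or the gripper's body presses on something with over 40 N, if the wrist force passes 120 N, or if a joint passes its speed limit or range.

ROBOT

A 7-joint arm with a two-finger parallel gripper is mounted at the origin on a cart in front of the work surface, level with it; the furniture and walls round the work are solid. World frame = base frame: x ahead of the robot, y to its left, z up, the work surface at z = 0. Lengths are in m, angles in rad, forces in N, time in s.
With the tool pointing down it reaches from about 0.4 to 0.85 m from the base axis. Payload 6.9 kg.
Tool frame: the origin (TCP) lies midway between the tips of the shut fingers; the grasp point (between the pads) lies behind it (ctrl.pinch_z is the z of the grasp point in the tool frame, in m); z points along the fingers, y is the line along which they close (so a half turn about z gives the same grasp; the last joint's range is limited). The gripper opens to 85 mm and grips with 20 to 120 N. Pads are 22 mm wide; open, the fingers measure 114 mm over their backs; the gripper's body (76 mm by 85 mm) begins 54 mm behind the grasp point. The pads swing forward as they close: fully open they stand 13 mm farther back than shut.
Start: joints at [1.25, 0.507, -0.238, 1.5, 0.126, 1.149, -0.155], TCP at [0.258, -0.569, 0.231] pointing down, gripper open.
Joint ranges: [-3.08, 3.08], [-0.24, 2.05], [-1.43, 1.35], [0, 2.5], [-1.52, 4.66], [0.17, 1.96], [-2.89, 2.89]. Speed limits (rad/s): [2.39, 2.39, 3.14, 3.14, 3.14, 3.14, 3.14].

INTERFACE

Orientations are given as a unit quaternion [w, x, y, z].
In Python, from station import ctrl, get_state, vision, ticket, models gives the robot as it stands. Calls block until the motion is done:
- ctrl.movep(position, orientation): joint-space move of the TCP to a pose.
- ctrl.movel(position, frame=None, max_speed=0.15): straight line of the TCP; frame=None keeps the orientation; max_speed is the mean speed in m/s.
- ctrl.set_joints(angles): joint-space move.
- ctrl.ungrasp() and ctrl.close_gripper(force=None): open the fingers fully, or close them until they stop; force is the grip in N (None keeps the last).
- ctrl.pause(seconds).
- ctrl.ik(position, orientation): joint angles nearest the present ones, or None.
- get_state(): the state.
- vision.grab_frame(name): name is "scene" or "top" or "wrist"; returns (picture, depth): 384x512x3 uint8, blue, green, red; 384x512 float32, m along the optical axis (not along the pixel's ray), 0 where there is no reading.
- vision.camera_info(name): a dict with "mtx" (3x3 intrinsics, pixels), "R" (3x3) and "t" (3): a world point X has camera coordinates R X + t; the wrist camera has in their place "hand_eye" (4x4, takes a point from camera to tool coordinates, whose origin is the TCP and whose axes are the flange's). Camera axes: x right, y down, z forward; pixel columns grow to the right and rows downward; lengths in m; the calibration is good to about 2 mm. The wrist camera is an equidistant fisheye: a pixel r from the principal point sees the ray r / f radians off the axis. A picture is of the moment at which its call begins: read the wrist's pose just before it. camera_info takes no time and is no camera call.
A pose or a line that the arm cannot do raises ctrl.Unreachable and nothing moves.
- ticket.close_job(): hands the job in; it is judged then, once.
Trained networks look in the newest picture that a camera, given by its name, has taken for a name from the list of things; names that differ only in an ending like _2 or _b are one class to them, and where a whole thing is asked for, a point or a joint stands for the part that bears it (a point fixed in the world has none). Each returns a list of dicts, best first, with "p" (0 to 1); they miss things now and then, are a little off and sometimes report something else, mostly with a low value. They report only what shows in the picture. A call takes as long as a camera call.
- models.recognise(camera, target): "point" ([column, row] in pixels, amid what is visible of it).
- models.masks_of(camera, target): "mask" (384x512 bool, what is visible of it) and "point" ([column, row] in pixels, amid what is visible of it).
The state is a dict: "time": time; "qpos": joint angles; "qd": joint speeds; "tau": joint torques, N m; "tcp_pos": TCP position; "eef_rot": TCP orientation; "contact_force": force on the tool from outside, world axes, zero at the start; "wrist_torque": the same for the moment, N m; "width": finger opening in m; "gripper_force": force on a finger pad.
Only numpy, scipy, OpenCV 4.12 (cv2) and the standard library are available. Lean on these libraries where they do the work, as an engineer would, in place of code of your own. Each camera call takes 0.05 s, during which the arm holds its last target. There are 200 camera calls.

## Working session

There is one attempt and no reset: what is moved stays moved. The work goes in short steps, each a Python script; the robot and the scene stay as the last script left them, time stands still between calls to the robot, and variables do not carry over. Pictures are saved under pics/ and viewed, at most 10 in all, crops included, and the job is handed in when it is done.

```bash
ls; mkdir -p pics; cat > h.py <<'E'
import numpy as np, cv2
from station import ctrl, get_state, vision, ticket, models
def w(cam,px,depth=None,z=None):
    c=vision.camera_info(cam);K=np.array(c["mtx"]);R=np.array(c["R"]);t=np.array(c["t"])
    r=np.linalg.inv(K)@[px[0],px[1],1.]
    o=-R.T@t; d=R.T@r
    s=depth if depth is not None else (z-o[2])/d[2]
    return o+s*d
E
python3 - <<'E'
from h import *
s=get_state();print(s)
print(ctrl.pinch_z)
for c in("top","scene"):
    im,d=vision.grab_frame(c);cv2.imwrite(f"pics/{c}0.png",im);np.save(f"{c}0.npy",d)
    for n in("jig","crank_grip","spindle_center","spindle_tip","bed_end","crank_axis"):
        for r in models.recognise(c,n)[:2]:
            p=r["point"];dd=d[int(p[1]),int(p[0])]
            print(c,n,r["p"],p,w(c,p,dd).round(4))
E
```

```text
pics
{'time': 0.0, 'qpos': array([ 1.25052629,  0.5083409 , -0.23749304,  1.50117807,  0.12567643,
        1.14886882, -0.15479468]), 'qd': array([-0.00094841,  0.00089246,  0.00027851,  0.00037791,  0.00124868,
        0.00071432, -0.00080221]), 'tau': array([ 1.06229949e-03, -6.20602155e+01, -2.18630657e+00, -2.49654526e+01,
        1.25948084e-02,  1.19373293e-02, -2.67592497e-05]), 'tcp_pos': array([ 0.25784628, -0.56876597,  0.23041105]), 'eef_rot': array([-8.81723635e-04,  9.77426050e-01,  2.11275880e-01, -2.04568781e-04]), 'contact_force': array([ 0.10721698, -0.07836663,  0.08633289]), 'wrist_torque': array([0.01922595, 0.0234167 , 0.02329564]), 'gripper_force': 0.0, 'width': 0.0852445705541167}
-0.0187
top jig 0.78 [257.2, 171.7] [ 0.4973 -0.228   0.0458]
top crank_grip 0.56 [303.9, 148.2] [ 0.5316 -0.318   0.1263]
top spindle_center 0.83 [205.4, 163.2] [ 0.5164 -0.1207  0.0504]
top spindle_tip 0.67 [206.1, 164.7] [ 0.5127 -0.1226  0.0542]
top bed_end 0.87 [218.0, 170.0] [ 0.502  -0.1466  0.0483]
top crank_axis 0.8 [258.6, 168.4] [ 0.5039 -0.2311  0.0476]
scene jig 0.7 [238.9, 206.1] [ 0.4919 -0.2003  0.0482]
scene spindle_center 0.84 [207.9, 237.0] [ 0.51   -0.1019  0.0533]
scene spindle_center 0.72 [239.4, 205.1] [ 0.4905 -0.2001  0.0526]
scene spindle_tip 0.57 [210.4, 228.8] [ 0.5155 -0.1214  0.0527]
scene crank_axis 0.8 [236.8, 205.2] [ 0.4959 -0.1986  0.051 ]
```

```bash
python3 - <<'E'
import cv2
a=cv2.imread("pics/top0.png");cv2.imwrite("pics/top0c.png",cv2.resize(a[90:250,150:360],None,fx=3.7,fy=3.7,interpolation=2))
E
```

```text
(no output)
```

View pics/top0c.png

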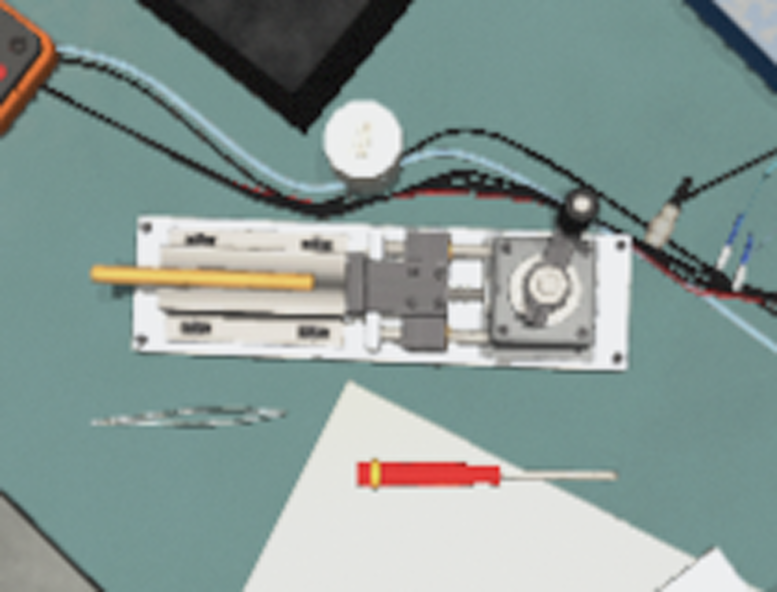

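View pics/scene0.png

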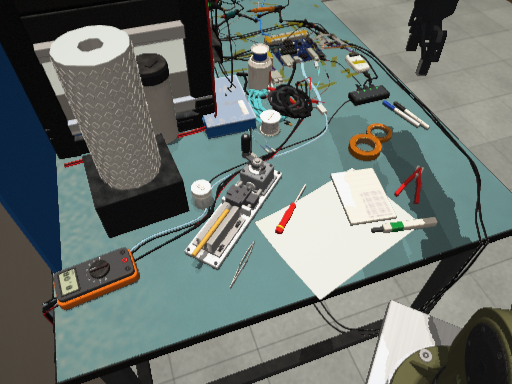

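The top view shows the jig with its crank end to image right (−y). The handle top is at about (307,146), the hub nut at (298,167) and the spindle tail at (175,163). A white spool stands at (248,127) and the towel roll is farther back.

```bash
python3 - <<'E'
from h import *
f=lambda u,v:(150+u/3.7-.37,90+v/3.7-.37)
C=[w("top",f(*p),z=.013) for p in [(137,217),(632,236),(625,370),(133,352)]]
print(np.round(C,4)); c=np.mean(C,0)
ax=(C[1]+C[2]-C[0]-C[3]);L=np.linalg.norm(ax)/2;ax/=np.linalg.norm(ax)
print("centre",c,"ax",ax,"len",L, "wid",np.linalg.norm(C[0]-C[3]))
nut=w("top",f(549,285),z=.084);h=w("top",f(582,206),z=.1285);tail=w("top",f(92,273),z=.05);tip=w("top",f(312,282),z=.05);be=w("top",f(345,286),z=.05)
for n,p in zip("nut handle tail tip bedend".split(),(nut,h,tail,tip,be)):
  d=p-c; print(n,p.round(4),"along",round(d@ax,4),"lat",round(-d[0]*ax[1]+d[1]*ax[0],4))
print(np.linalg.norm(h-nut)**2)
d=np.load("top0.npy")
# height map on 2cm grid around jig
ci=vision.camera_info("top");K=np.array(ci["mtx"]);R=np.array(ci["R"]);t=np.array(ci["t"])
v,u=np.mgrid[0:384,0:512];P=np.stack([(u-K[0,2])/K[0,0]*d,(v-K[1,2])/K[1,1]*d,d],-1)
W=(P-t)@R
xs=np.arange(.36,.72,.02);ys=np.arange(.14,-.48,-.02)
print("     "+" ".join(f"{y*100:4.0f}" for y in ys))
for x in xs[::-1]:
  print(f"{x:.2f} "+" ".join(f"{(lambda m:(W[...,2][m].max()*1000 if m.any() else -1))((abs(W[...,0]-x)<.01)&(abs(W[...,1]-y)<.01)&(d>0)):4.0f}" for y in ys))
E
```

```text
[[ 0.5547 -0.0752  0.013 ]
 [ 0.5383 -0.365   0.013 ]
 [ 0.4599 -0.359   0.013 ]
 [ 0.4752 -0.0725  0.013 ]]
centre [ 0.50704588 -0.21792524  0.013     ] ax [-0.05503334 -0.99848452  0.        ] len 0.2886042169336524 wid 0.07957182804224322
nut [ 0.5018 -0.3098  0.084 ] along 0.092 lat -0.0002
handle [ 0.5367 -0.3236  0.1285] along 0.1039 lat 0.0354
tail [ 0.5171 -0.0562  0.05  ] along -0.1621 lat 0.0012
tip [ 0.5099 -0.18    0.05  ] along -0.038 lat 0.0007
bedend [ 0.5073 -0.1985  0.05  ] along -0.0194 lat -0.0008
0.0033917006681422
       14   12   10    8    6    4    2    0   -2   -4   -6   -8  -10  -12  -14  -16  -18  -20  -22  -24  -26  -28  -30  -32  -34  -36  -38  -40  -42  -44  -46
0.70    1   35   37   37   37   35   35    2    3  102  106  106  384  384  383  383   -1  380  374  106  105    3    2    4    3    4    2   40   45  347  356
0.68    4   34   38   35   44   46   41   35   22    2   56  106  385  386  386  386  386  386  291  105    3    3    3    2    3    2    3   41   42  398   42
0.66    1    3   34   35   43   48   46   37   35    6    6    2  106  384  385
[... 1780 characters left out ...]
   11    3    2    4    2    2    3    2    2    1    2    3
0.42   -1   -1   -1   -1   -1    1    2    3    2    2    2    3    3    1    2    2    9   10    9   10    6    3    3    1    2    3    3    3    3    2    2
0.40   -1   -1   -1   -1   -1   -1    1    3    4    3    2    1    2    3    2    3    8   19   19   19   18   17   12   11   13   11    3    1    2    4    2
0.38   -1   -1   -1   -1   -1   -1   -1    2    2    3    2    2    4    2    2    3    5    4    3    2    3    2    3    2    4    2    3    2    2    2    1
0.36   -1   -1   -1   -1   -1   -1   -1   -1    2    3    3    2    2    1    1    1    2    3    2    2    2    2    4    2    3    2    4    9    9    4    3
```

```bash
cat >> h.py <<'E'
R=.038
def u(a): return np.array([np.cos(a),np.sin(a)])
def go(C,a,v=.1,z=.092):
    ctrl.movel([*(C+R*u(a)),z],max_speed=v)
    t,p,f,s=st();d=p[:2]-C
    n=u(a);tg=np.array([-n[1],n[0]])
    return t,np.arctan2(d[1],d[0]),np.hypot(*d),f[:2]@n,f[:2]@tg,f[2]
E
python3 - <<'E'
from h import *
p=st()[1]
th0=np.arctan2(*(H0-AX)[::-1]);C=p[:2]-R*u(th0);print(C)
for k in range(1,7):
    r=go(C,th0-np.radians(20*k));print(np.round([r[0],np.degrees(r[1]),r[2]*1e3,*r[3:]],2), np.degrees(th0)-20*k)
E
```

```text
[ 0.50146255 -0.30960652]
[  4.22 -43.69  37.88  -1.43  -1.56   3.56] -41.57460897074228
[  4.51 -62.96  37.75  -3.07  -1.37   3.77] -61.57460897074228
[  4.79 -82.53  37.66  -2.52  -0.97   4.09] -81.57460897074228
[   5.08 -101.97   37.58   -3.26   -1.56    3.71] -101.57460897074228
[   5.36 -121.59   37.62   -2.85   -1.95    3.71] -121.57460897074228
[   5.64 -141.4    37.69   -1.62   -1.17    3.59] -141.57460897074228
```

```bash
python3 - <<'E'
from h import *
C=np.array([0.50146255,-0.30960652]);th0=np.arctan2(*(H0-AX)[::-1])
a=th0-np.radians(120)
sh=lambda r,a:print(np.round([r[0],np.degrees((r[1]-a+np.pi)%(2*np.pi)-np.pi),r[2]*1e3,*r[3:]],2),round(np.degrees(a),2))
hit=False
for k in range(52):
    a-=np.radians(8);r=go(C,a,.08)
    if k%6==0: sh(r,a)
    if abs(r[4])>7: hit=True;sh(r,a);break
if hit:
    b=a
    a+=np.radians(16);r=go(C,a,.05);ctrl.pause(.2);sh(go(C,a,.05),a)
    for k in range(16):
        a-=np.radians(1.5);r=go(C,a,.03);sh(r,a)
        if r[4]>10: break
E
```

```text
[ 5.89  0.27 37.8  -3.08 -0.57  3.61] -149.57
[ 7.39 -1.14 38.3  -1.36 -1.69  6.1 ] -197.57
[ 8.89 -0.36 38.66  0.62 -0.46  6.71] -245.57
[10.39  0.11 38.74  1.48 -0.84  5.89] -293.57
[11.89  0.15 38.37  1.56 -0.72  5.43] -341.57
[13.39 -0.62 37.88  0.99 -1.31  5.05] -389.57
[14.89 -1.46 37.59  0.6  -0.66  6.79] -437.57
[16.39  9.08 37.19 -2.2  17.82 -6.61] -485.57
[16.39  9.08 37.19 -2.2  17.82 -6.61] -485.57
[17.2   0.   37.46 -1.67  1.68  6.43] -469.57
[17.45 -0.26 37.48 -2.62  1.91  6.61] -471.07
[17.7  -0.39 37.52 -0.99  1.4   7.12] -472.57
[17.95 -0.38 37.53 -1.26  0.35  6.2 ] -474.07
[18.2   0.48 37.56 -1.69  2.65  5.97] -475.57
[18.45  1.77 37.52 -1.54  5.38  3.68] -477.07
[18.7   3.02 37.49 -1.78  6.5   1.56] -478.57
[18.95  4.33 37.42 -2.16 10.33 -0.  ] -480.07
```

```bash
python3 - <<'E'
from h import *
C=np.array([0.50146255,-0.30960652])
sh=lambda r,a:print(np.round([r[0],np.degrees((r[1]-a+np.pi)%(2*np.pi)-np.pi),r[2]*1e3,*r[3:]],2),round(np.degrees(a),2))
z=-475.2
for k,d in enumerate(list(np.arange(20,1061,20))+[1072,1078]):
    a=np.radians(z+d);r=go(C,a,.1 if d<1060 else .05)
    if k%6==0 or abs(r[4])>8: sh(r,a)
    if np.hypot(r[3],r[4])>25: print("STOP");break
ctrl.pause(.2)
r=go(C,np.radians(z+1080),.03);ctrl.pause(.3);t,p,f,s=st();d=p[:2]-C
sh(r,np.radians(z+1080));print(np.degrees(np.arctan2(d[1],d[0]))-(z+1080)%360,np.hypot(*d),f,s["width"])
E
```

```text
[19.27  0.33 37.36 -1.63  0.33  7.25] -455.2
[20.97  1.92 38.19  2.31  1.08  7.78] -335.2
[22.67  2.5  39.08 -0.08  0.7   7.17] -215.2
[24.37  0.65 37.26 -0.39  1.34  7.12] -95.2
[26.07  2.79 38.22  0.9   0.92  8.43] 24.8
[27.77  1.52 39.08 -0.    0.91  6.61] 144.8
[29.47  0.81 37.22  0.55  1.88  8.02] 264.8
[31.17  2.96 38.26  0.18  1.15  8.57] 384.8
[32.87  1.53 39.09  1.08  1.73  7.05] 504.8
[34.69 -0.85 37.49  0.51  0.92  6.91] 602.8
[35.14 -1.43 37.5   0.19 -0.59  8.35] 604.8
-361.443315199772 0.0374824781855807 [-0.93833405 -0.41532142  7.36822321] 0.0185148299838505
```

```bash
python3 - <<'E'
from h import *
C=np.array([0.50146255,-0.30960652]);tgt=604.8
def err():
    p=st()[1];d=p[:2]-C;return (np.degrees(np.arctan2(d[1],d[0]))-tgt+180)%360-180
cmd=tgt
for i in range(3):
    e=err();print(e)
    if abs(e)<.4:break
    cmd-=e;go(C,np.radians(cmd),.03);ctrl.pause(.15)
print(err(),st()[1:3])
ctrl.ungrasp();print(st()[2])
p=st()[1];ctrl.movel([p[0],p[1],.2],max_speed=.2)
im,d=vision.grab_frame("top");cv2.imwrite("pics/top1.png",cv2.resize(im[90:250,150:360],None,fx=3.7,fy=3.7,interpolation=2))
print(get_state()["time"])
E
```

```text
-1.4433151997719733
-0.1863938046928979
-0.1863938046928979 (array([ 0.48540538, -0.34344358,  0.09198149]), array([-0.91028765,  0.23808683,  8.70832698]))
[ 0.12143108  1.30502468 -0.10588863]
37.2417
```

View pics/top1.png

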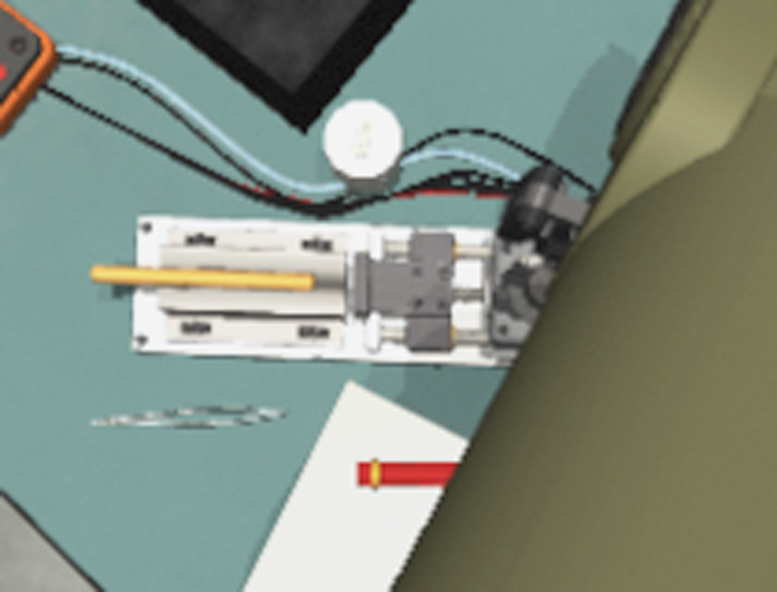

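The stop has clearly backed off the bed end (a gap of about 4 mm at (348,285) in the crop). The spindle is untouched, with its tail at (92,273).

```bash
cat >> h.py <<'E'
AXD=np.array([-.0565,-.9984]);T0=np.array([.5171,-.0562])
def pp(s,z=.039): return [*(T0+AXD*(s-.011)),z]   # s: travel of the finger's front face past the tail's start
E
python3 - <<'E'
from h import *
ya=np.arctan2(AXD[1],AXD[0]);best=None
q0=get_state()["qpos"]
for y in(ya,ya+np.pi):
    j=ctrl.ik(pp(-.025,.16),quat(y))
    if j is not None:
        c=np.abs(np.array(j)-q0).max();print(np.degrees(y),c)
        if best is None or c<best[0]: best=(c,y)
q=quat(best[1])
ctrl.movep(pp(-.025,.16),q);ctrl.close_gripper(20)
ctrl.movel(pp(-.025),max_speed=.15);ctrl.pause(.1);print(st()[:3])
ctrl.movel(pp(-.006),max_speed=.06);print(st()[:3])
for s in (.0,.006,.012,.016):
    ctrl.movel(pp(s),max_speed=.02);t,p,f,_=st();print(round(t,2),s,p.round(4),round(f[:2]@AXD,2),f.round(2))
im,d=vision.grab_frame("top");cv2.imwrite("pics/top2.png",cv2.resize(im[90:250,150:360],None,fx=3.7,fy=3.7,interpolation=2))
im,d=vision.grab_frame("scene");cv2.imwrite("pics/scene2.png",cv2.resize(im[150:280,150:320],None,fx=4.5,fy=4.5,interpolation=2))
E
```

```text
-93.23894476681296 1.2393163512121426
86.76105523318704 1.0028650398721126
(40.3083, array([ 0.51981246, -0.02022657,  0.03991243]), array([ 0.25242223, -0.36967366,  0.26061503]))
(40.775, array([ 0.51801059, -0.03985028,  0.03903284]), array([0.00510731, 0.27133269, 0.56062747]))
41.23 0.0 [ 0.5177 -0.0452  0.039 ] 0.32 [-0.13 -0.32  0.05]
41.67 0.006 [ 0.5173 -0.0515  0.039 ] 0.26 [ 0.25 -0.27  0.01]
42.12 0.012 [ 0.517  -0.0575  0.039 ] -0.39 [ 1.11  0.32 -1.03]
42.48 0.016 [ 0.5168 -0.0615  0.039 ] 0.23 [-0.23 -0.22  0.62]
```

View pics/scene2.png

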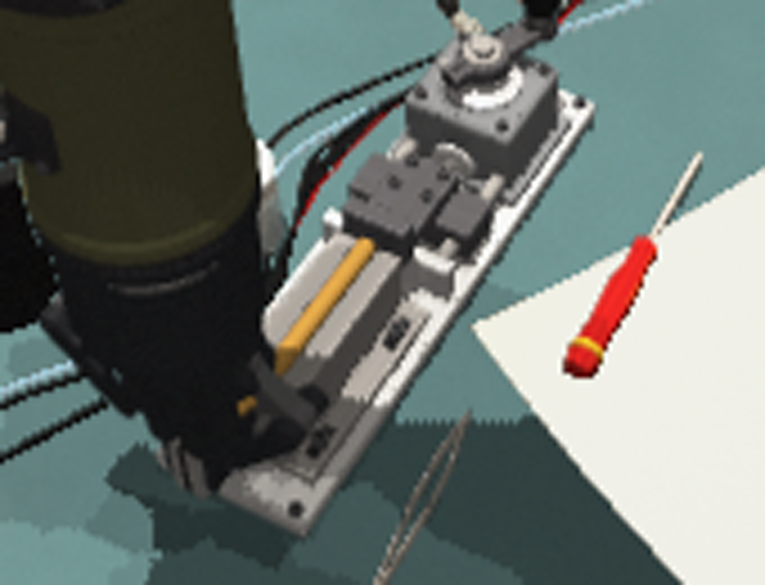

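View pics/top2.png

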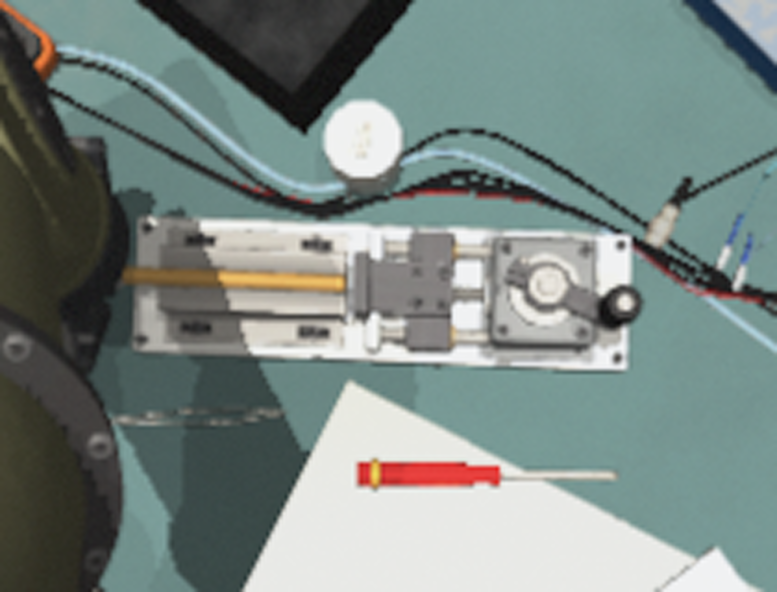

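The spindle tip is now at the bed end (345,283) and the stop face is at about (357,283), so roughly 6 mm remains. The handle is at (622,305).

```bash
python3 - <<'E'
from h import *
f=lambda u,v:(150+u/3.7-.37,90+v/3.7-.37)
h=w("top",f(622,303),z=.1285);n=w("top",f(549,285),z=.084);d=h-n;print("handle bearing",np.degrees(np.arctan2(d[1],d[0])),"expected -115.2",np.hypot(*d[:2]))
base=np.mean([st()[2][:2]@AXD for _ in range(3)]);s=.016
for k in range(20):
    s+=.0006;ctrl.movel(pp(s),max_speed=.015);t,p,F,_=st();g=F[:2]@AXD
    print(round(t,2),round(s,4),round(p[1],4),round(g,2),end=" | ")
    if g<-1.6: ctrl.pause(.1);g=st()[2][:2]@AXD;print("chk",g)
    if g<-1.6: break
E
```

```text
handle bearing -114.81079798091824 expected -115.2 0.03633705161650982
42.83 0.0166 -0.0618 0.79 | 43.08 0.0172 -0.0623 -0.43 | 43.33 0.0178 -0.063 -1.09 | 43.58 0.0184 -0.0637 -1.06 | 43.83 0.019 -0.0643 -0.02 | 44.08 0.0196 -0.0649 -1.09 | 44.33 0.0202 -0.0655 -0.73 | 44.58 0.0208 -0.066 -0.74 | 44.83 0.0214 -0.066 -3.43 | chk -4.039080931764945
```

```bash
python3 - <<'E'
from h import *
print(st()[1:3])
ctrl.movel(pp(.012),max_speed=.03);ctrl.movel(pp(-.03),max_speed=.1);ctrl.movel(pp(-.03,.2),max_speed=.2)
ctrl.movep([.42,.12,.25],quat(np.radians(86.8)))
im,d=vision.grab_frame("top");cv2.imwrite("pics/top3.png",cv2.resize(im[90:250,150:360],None,fx=3.7,fy=3.7,interpolation=2))
im,d=vision.grab_frame("scene");cv2.imwrite("pics/scene3.png",cv2.resize(im[150:280,150:320],None,fx=4.5,fy=4.5,interpolation=2))
print(st()[:3])
E
```

```text
(array([ 0.51655655, -0.06608082,  0.03902386]), array([-0.35027785,  4.06537623, -0.11989743]))
(47.75, array([0.42053381, 0.11886159, 0.24928368]), array([ 0.24604874, -0.68137463,  0.08940692]))
```

View pics/top3.png

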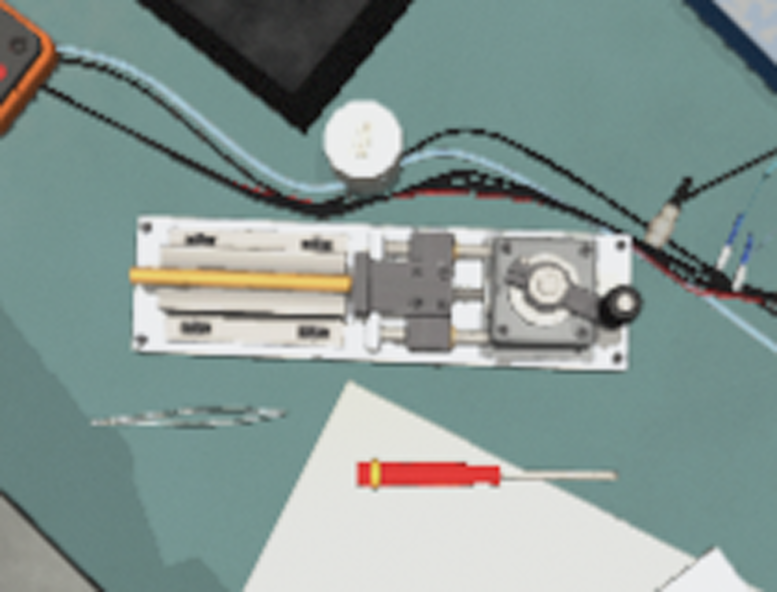

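View pics/scene3.png

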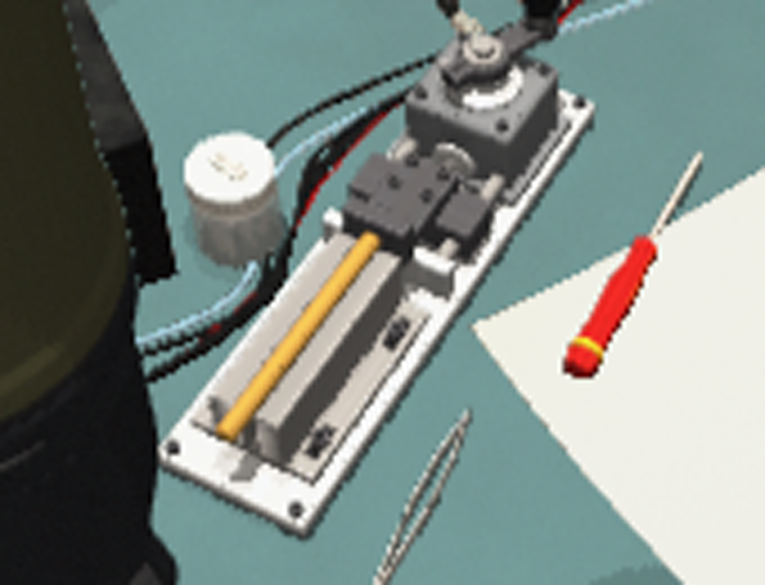

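The spindle end meets the stop face at (352,283), the handle is unmoved at (622,305), and the surrounding things are in place.

```bash
python3 -c "
from station import ticket;print(ticket.close_job())"
```

```text
the job is handed in; nothing more can be done
None
```

I found the crank's zero by feel, wound it back three turns (within about half a degree), slid the spindle up to the stop with about 4 N, let go, and handed in the job after about 48 s on the robot clock; nothing round the jig looked moved in the last pictures.

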